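# Release a mirror from its cam-lock socket and hold it face up for inspection

### The job

The mirror mount has to come off the table to be inspected for dust. Swing the socket's cam lever until it stands straight out from the block on the robot's side, so that the oval cam frees the foot; then take the mirror mount without touching the glass, draw it out of the socket, turn it so that the glass faces the ceiling, and finish still holding it there, steady and clear above the neighbouring mounts, at least 25 cm over the table top. Leave the lever standing straight out and do not disturb the other things on the table.

Things in the scene. Friction and masses are not known exactly. Their poses are not given: they have to be found in the camera images.
- socket: Dark steel socket block bolted to the table, at the robot's front left. Origin: on the table top, under the centre of the bore; z up. Block x = -54 to +32 mm, y = -32 to +32 mm, top at z = 38 mm; bolted ears (17 mm high with screws) reach to y = -57 and +57. Round vertical bore, 13.6 mm, right through. The lever's vertical pivot is at x = -34 mm, y = 0, on the robot's side.
- cam_lever (a joint): Lever angle about its vertical pivot, rad, 0 to 3.14, counter-clockwise from above; it stays where left (1.5 N at the grip moves it). 0: folded to the left along the socket's +y, locked. 1.571: straight out along the socket's -x, towards the robot, released. 3.14: folded to the right along -y, locked again. The foot is free only within about 0.4 rad of 1.571.
- cam (a point): Centre of the lever's oval steel cam, on the pivot, 51 mm above the table; cam 36x16x7 mm, turning with the lever, its long axis square to the lever arm. Locked, one end lies over the edge of the mirror's foot (0.8 mm above it) and holds it down; with the lever straight out it is clear.
- lever_grip (a point): Middle of the lever's upright round black grip, 15 mm in diameter, its vertical axis 85 mm from the pivot; it runs from 55 to 91 mm above the table and this point is at 76 mm. The lever's arm is a 9 mm round bar, 60 mm above the table.
- mirror: Loose mirror mount on its pedestal, 0.3 to 0.5 kg. Origin: centre of the underside of its round foot, at the start on the socket's top. z runs up the pedestal, x out of the mirror's face (away from the robot at the start). Foot 46 mm in diameter, 9 mm high; under it a steel spigot, 12 mm in diameter and 30 mm long, sits in the bore. Post 25 mm in diameter up to z = 56 mm.
- mirror_frame (a point): Centre of the mount's square two-plate frame, at x = -3, y = 0, z = 87 mm of the mirror's frame, axes as the mirror's. Frame 48 mm wide (y), 48 mm high (z), 24 mm thick; adjuster screws stick out 18 mm behind it (-x). Its two flat sides at y = -24 and +24 mm are the place to grip.
- mirror_glass: The round mirror glass, 23 mm in diameter, in the front plate of the mount, fixed to the mirror: origin at its centre, at x = 8.5, y = 0, z = 87 mm of the mirror's frame; x points out of the glass. Fingers must not touch it.
- optic_box: Bystander: small pale plastic box, 43x43x26 mm; origin at the centre of its underside.
- air_blower: Bystander: black rubber bulb blower with a nozzle on top, 55 mm wide, 111 mm tall; origin at the centre of its underside.
- power_sensor: Bystander: flat black sensor head, 50x63x20 mm; origin at the centre of its underside.
Mind the look-alikes: they are no part of the job. Leave any orange look-alike of the mirror alone.

How it is judged (in metres and radians):
On the way, in this order (a step that is already met when the one before it is completed fails the run):
1. the lever stands straight out (within 0.2 rad) with the mirror still home in the socket (value of joint cam_lever between 1.371 and 1.771 rad and z of mirror in the frame of socket below 0.046 m), for 0.2 s.
2. the mirror is drawn up until its spigot is out of the bore, the lever still standing straight out (value of joint cam_lever between 1.371 and 1.771 rad and z of mirror in the frame of socket above 0.072 m), for 0.1 s.
At the end, for the whole second after the job is handed in: The fingers hold the mirror steady, nothing else carrying it, its foot and its glass both more than 23.5 cm above the table, the glass facing straight up within 0.3 rad; the lever stands within 0.2 rad of straight out (1.571); optic box, blower and sensor are within 20 mm of where they stood (value of joint cam_lever between 1.371 and 1.771 rad and angle between mirror's own x axis and vertical below 0.3 rad and height (world z) of each of mirror, mirror_glass above 0.235 m and contact force between mirror and the fingers above 2 N and contact force between mirror and socket below 0.2 N and linear speed of mirror below 0.03 m/s and angular speed of mirror below 0.2 rad/s and distance of each of optic_box, air_blower, power_sensor from where it was at the start of the episode below 0.02 m); the arm keeps its last pose, push and grip.
It fails at once if the fingers touch the mirror glass (contact force between the fingers and mirror_glass above 0.3 N).
It fails at once if a bystander is shifted by more than 20 mm (distance of any of optic_box, air_blower, power_sensor from where it was at the start of the episode above 0.02 m).
It also fails if it takes over 58 s, if anything falls off the work surface, if the arm or the gripper's body presses on something with over 40 N, if the wrist force passes 120 N, or if a joint passes its speed limit or range.

### The arm

A 6-joint arm with a two-finger parallel gripper is mounted at the origin on a cart in front of the work surface, level with it; the furniture and walls round the work are solid. World frame = base frame: x ahead of the robot, y to its left, z up, the work surface at z = 0. Lengths are in m, angles in degrees, forces in N, time in s.
With the tool pointing down it reaches from about 0.3 to 0.75 m from the base axis. Payload 8.5 kg.
Tool frame: the origin (TCP) lies on the centre line of the jaws, within the pads' length; the fingertips stand 25 mm ahead of it and the grasp point (between the pads) lies 6 mm ahead of it; z points along the fingers, y is the line along which they close (so a half turn about z gives the same grasp; the last joint's range is limited). The gripper opens to 85 mm and grips with 20 to 120 N. Pads are 22 mm wide; open, the fingers measure 114 mm over their backs; the gripper's body (76 mm by 85 mm) begins 54 mm behind the grasp point. The pads swing forward as they close: fully open they stand 13 mm farther back than shut.
Start: joints at [57.622, 21.807, 74.336, -0, 83.858, -12.336], TCP at [0.188, 0.517, 0.256] pointing down, gripper open.
Joint ranges: [-178.18, 178.18], [-50.72, 133.34], [12.68, 142.11], [-81.47, 261.47], [9.98, 163.14], [-165.26, 165.26]. Speed limits (degrees/s): [136.94, 136.94, 180, 180, 180, 180].

### API

Orientations are given as a 3x3 rotation matrix whose columns are the frame's x, y, z axes.
In Python, from rig import telemetry, optics, env gives the robot as it stands.
- The arm moves only by the tool send_rows, never from a script. Its argument "deltas" is a list that holds one entry, the list of rows, each a list of 7 numbers: the shift along the tool's x, y, z in m, then the turn, a rotation vector about the tool's x, y, z in rad, then the opening, from -1 (shut) to 1 (fully open), so that 0 is half open. In form: [[[x, y, z, ax, ay, az, grip], ...]]. A call has 1 to 12 rows; each row shifts and turns the commanded pose from where the row before left it, along the tool's axes as they then stand; what a row does not reach is not made up. A row lasts 1/8 s, in which the tool goes at most 62.5 mm and 10.7 degrees, less where a joint would pass 70% of its speed; a pose out of reach is approached as far as the arm can. A call is refused whole if a number of a shift passes 0.0625 or a number of a turn 0.188, either way. A call with a gripper value outside its range is refused whole. The fingers move at their own pace and stop on an object; "squeeze" is the grip in N (left out, the last holds). Time passes only in rows, so rows that do not move let the fingers close. It gives the time, the measured TCP pose, the force, the opening and the grip force at its end, in the units of the state.
- telemetry.observe(): the state, without advancing time (a new reading comes with each control period).
- optics.get_image(name): name is "scene" or "top" or "wrist"; returns a dict with "image" (400x640x3 uint8, red, green, blue), "range_z" (400x640 float32, m along the optical axis (not along the pixel's ray), 0 where there is no reading), "K" (3x3 intrinsics, pixels), "rvec" (rotation vector, rad) and "tvec" (3), from world to camera coordinates, as OpenCV has them; the wrist camera has in their place "hand_eye" (4x4, takes a point from camera to tool coordinates, whose origin is the TCP and whose axes are the flange's). Camera axes: x right, y down, z forward; pixel columns grow to the right and rows downward; lengths in m; the calibration is good to about 2 mm. A picture is of the moment at which its call begins: read the wrist's pose just before it.
- env.close_job(): hands the job in; it is judged then, once.
The state is a dict: "time_s": time; "q": joint angles; "qvel": joint speeds; "joint_efforts": joint torques, N m; "position": TCP position; "tool_rot": TCP orientation; "ft_force": force on the tool from outside, world axes, zero at the start; "wrist_torque": the same for the moment, N m; "grip_width": finger opening in m; "gripper_force": force on a finger pad.
Only numpy, scipy, OpenCV 4.12 (cv2) and the standard library are available. Lean on these libraries where they do the work, as an engineer would, in place of code of your own. Each camera call takes 0.05 s, during which the arm holds its last target. There are 200 camera calls.

## Working session

There is one attempt and no reset: what is moved stays moved. The work goes in short steps, Python scripts to look and compute and a tool call to move; the robot and the scene stay as the last step left them, time stands still between calls to the robot, and variables do not carry over. Pictures are saved under pics/ and viewed, at most 10 in all, crops included, and the job is handed in when it is done.

Besides the shell and the picture viewer there is one more tool, called after ">>>" by a JSON object that holds its "method" and its "body". send_rows: Moves the arm, as the interface text tells. Its arguments: {"type":"object","properties":{"deltas":{"type":"array"},"squeeze":{"type":"number"}},"required":["deltas"]}

```bash
mkdir -p pics; ls; cat > h.py <<'E'
import numpy as np, cv2
from rig import telemetry, optics, env
def snap(n):
    s=telemetry.observe(); d=optics.get_image(n); d['s']=s
    K=np.array(d['K']); z=d['range_z']; v,u=np.mgrid[:400,:640]
    P=np.stack([(u-K[0,2])/K[0,0]*z,(v-K[1,2])/K[1,1]*z,z],-1)
    if n=='wrist':
        H=np.array(d['hand_eye']); P=P@H[:3,:3].T+H[:3,3]
        P=P@np.array(s['tool_rot']).T+np.array(s['position'])
    else:
        R=cv2.Rodrigues(np.array(d['rvec'],float))[0]; P=(P-np.array(d['tvec']).ravel())@R
    P[z<=0]=np.nan; d['P']=P; return d
E
python3 - <<'E'
from h import *
for n in('scene','top'):
    d=snap(n); cv2.imwrite(f'pics/{n}0.png',d['image'][...,::-1]); np.save(n+'0.npy',d['P']); print(n,d['K'],d['rvec'],d['tvec'])
print(telemetry.observe())
E
```

```text
pics
scene [[387.9091288    0.         320.43936355]
 [  0.         387.9091288  197.46622011]
 [  0.           0.           1.        ]] [ 2.15000291 -1.04897394  0.46848064] [-0.12651685  0.51386233  0.61388783]
top [[497.04778747   0.         322.2547128 ]
 [  0.         497.04778747 194.11587418]
 [  0.           0.           1.        ]] [ 2.29464307 -1.81041585  0.25429454] [0.14703512 0.59336399 1.40047191]
{'time_s': 0.1, 'q': array([ 5.76222892e+01,  2.18369452e+01,  7.43767536e+01, -3.41453379e-04,
        8.38593171e+01, -1.23340726e+01]), 'qvel': array([ 0.04616572, -0.18281583, -0.22219622, -0.03995072,  0.02212757,
        0.0599652 ]), 'joint_efforts': array([ 4.35026668e-03, -4.49225736e+01, -2.31656957e+01, -1.29070613e-04,
        3.65610278e-03,  7.89605821e-06]), 'position': array([0.18837227, 0.51650182, 0.25579677]), 'tool_rot': array([[-9.39431985e-01,  3.42734719e-01, -6.77417731e-04],
       [ 3.42735284e-01,  9.39431402e-01, -1.07942297e-03],
       [ 2.66431759e-04, -1.24621943e-03, -9.99999188e-01]]), 'ft_force': array([ 0.03200133, -0.24894156, -0.88032908]), 'wrist_torque': array([-0.03814717,  0.0153155 ,  0.0226206 ]), 'gripper_force': 0.0, 'grip_width': 0.08544830561943785}
```

View pics/scene0.png

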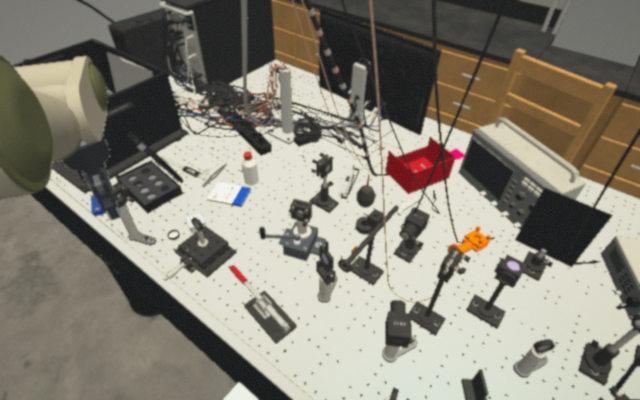

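View pics/top0.png

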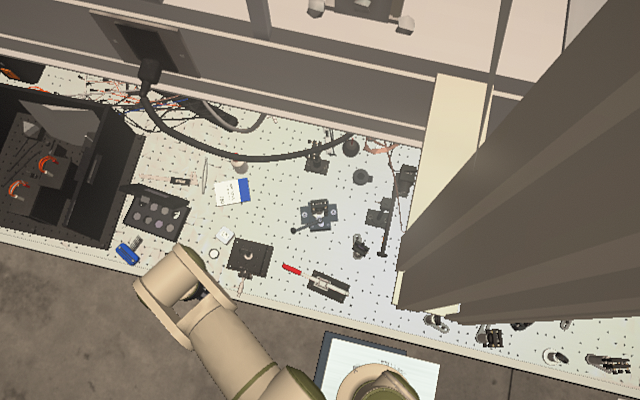

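The socket with the mirror is at scene (300,238) and top (318,213). Its lever is folded left, with the grip at top (293,230) and scene (263,233). Next I'll get the positions and an enlarged crop.

```bash
python3 - <<'E'
from h import *
t=np.load('top0.npy'); s=np.load('scene0.npy')
it=cv2.imread('pics/top0.png'); is_=cv2.imread('pics/scene0.png')
a=cv2.resize(it[160:270,270:400],None,fx=5,fy=5,interpolation=cv2.INTER_CUBIC)
b=cv2.resize(is_[180:310,240:400],None,fx=4.23,fy=4.23,interpolation=cv2.INTER_CUBIC)[:550]
cv2.imwrite('pics/a.png',a); cv2.imwrite('pics/b.png',b)
# height map in the socket area, from both cameras
P=np.concatenate([t.reshape(-1,3),s.reshape(-1,3)]); P=P[np.isfinite(P).all(1)]
c=np.nanmedian(t[208:216,312:324].reshape(-1,3),0); print('c',c, 'grip',t[230,293],s[233,263])
H=np.zeros((40,40))
for x,y,z in P:
    i=int((c[0]+.12-x)/.006); j=int((c[1]+.12-y)/.006)
    if 0<=i<40 and 0<=j<40 and z<.3: H[i,j]=max(H[i,j],z*1000)
print('row0 x',c[0]+.12,'col0 y',c[1]+.12)
for r in H: print(' '.join('%3d'%v for v in r))
E
```

```text
c [0.48586716 0.28156024 0.11017403] grip [0.4167664  0.33869524 0.0823898 ] [0.41279463 0.33444642 0.07998662]
row0 x 0.6058671566537784 col0 y 0.4015602411478848
  4   3   2   0   2   6   4   0   1   1   0   4   6   2   2   0   6   2   5   3   5   2   6   1   0   3   6   4   2   3   1   2   2   7   2   2   1   1   2   2
  4   3   1   0   7   3   0   2   3   1   1   0   2   0   1   4   1   2   1   2   0   1   3   0   1   3   3   3   6   2   0   3   0   1   8   2   4   1   0   0
  1   1   1   2   1   0   8   2   2   0   3   3   2   1   6   0   1   9   3   1   2   1   0   2   1   1   0   1   3   0   0   3   2   5   1   2   2   3   3   1
  1   5   0   0   1   0   4   3   5   0   0   2   2   0   0   1   5   6   2   2   0   2   0   3   0   1   5   1   1   2   6   2   0   1   2   0   2   3   2   1
  2   0   4   0   0   1   0   2   0   3   0   2   5   4   2   4   3   1   1   0   0   5   2   3   3   0   2   2   5   0   1   1   0   4   5   2   2   1   0   0
  4   2   0   1   0   1   1   3   0   7   2   6   0   7   2   4   0   2   4   3   0   2   1   0   2   7   1   7   2   3   3   0   1   4 
[... 4763 characters left out ...]
   1   1   1   4   2   1   1   5   3   3   1   0   1   1   1
  1   3   6   1   0   7   2   2   2   0   1   2   2   4   2   6   3   8   2   2   0   3   1   4   1   1   2   3   5   5   2   2   2   0   2   4   4   0   3   1
  3   1   1   2   5   2   1   1   1   3   3   2   1   5   1   3   2   3   3   5   2   1   0   3   4   2   3   4   2   2   1   2   1   3   3   2   2   1   4   1
  2   1   4   1   3   0   3   2   4   2   3   1   3   2   2   0   5   2   0   3   2   1   3   1   0   3   0   1   5   1   1   1   4   1   1   0   1   2   3   1
 11   5   5   4   2   4   2   4   2   3   2   1   3   5   1   4   1   2   1   0   1   2   0   3   1   3   6   1   2   1   2   4   0   0   2   2   2   2   2   0
```

View pics/a.png

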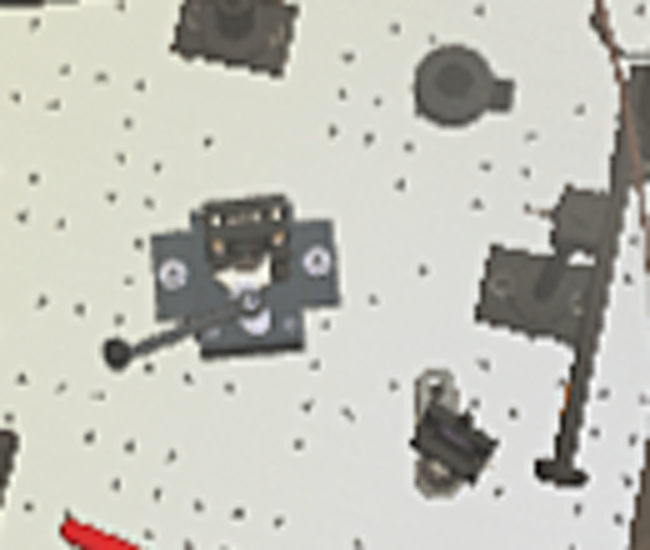

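View pics/b.png

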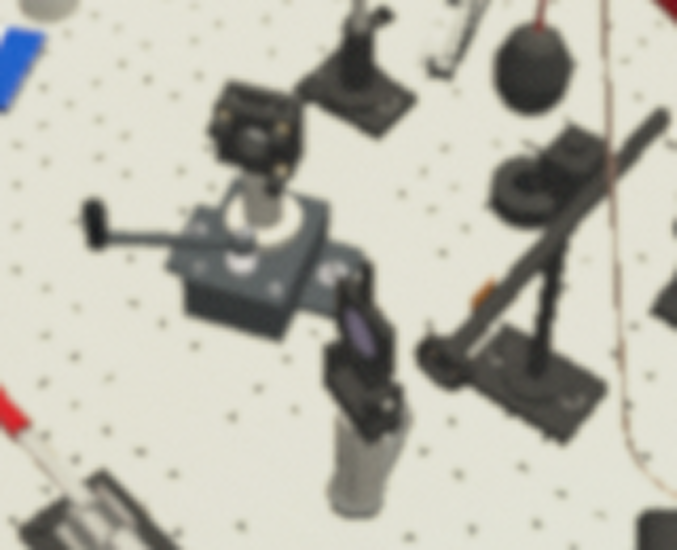

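```bash
python3 - <<'E'
from h import *
from scipy.optimize import minimize
d=snap('top'); K=d['K'];R=cv2.Rodrigues(np.array(d['rvec'],float))[0];t=np.array(d['tvec']).ravel(); C=-R.T@t
def ray(u,v,z):
    r=R.T@np.linalg.inv(K)@np.array([u,v,1.]); return C+r*(z-C[2])/r[2]
cr=lambda a,b,z: ray(270+(a-2)/5,160+(b-2)/5,z)
L,Rr=cr(172,272,.018),cr(316,260,.018); dy=L-Rr; print('ears',L,Rr,np.linalg.norm(dy),'yaw',np.degrees(np.arctan2(-dy[0],dy[1])))
T=np.load('top0.npy');S=np.load('scene0.npy'); P=np.concatenate([T.reshape(-1,3),S.reshape(-1,3)]);P=P[np.isfinite(P).all(1)]
P=P[(abs(P[:,0]-.486)<.13)&(abs(P[:,1]-.28)<.12)]
for nm,X in(('top',T),('scene',S)):
    X=X.reshape(-1,3); X=X[np.isfinite(X).all(1)&(abs(X[:,0]-.486)<.06)&(abs(X[:,1]-.28)<.06)]
    F=X[(X[:,2]>.140)&(X[:,2]<.16)]; r=cv2.minAreaRect((F[:,:2]*1000).astype(np.float32)); print(nm,'frame',len(F),r,F.mean(0)); 
G=P[(P[:,2]>.082)&(P[:,2]<.1)&(P[:,0]<.44)&(P[:,1]>.31)]; G2=cv2.minAreaRect((G[:,:2]*1000).astype(np.float32));print('grip',len(G),G.mean(0),G2)
print('gripcap',cr(117,352,.09))
# block fit: top pts z in 34..43 inside rect, ear pts 7..19
B=P[(P[:,2]>.034)&(P[:,2]<.043),:2]; E=P[(P[:,2]>.008)&(P[:,2]<.020),:2]
def loc(p,X):
    c,s=np.cos(p[2]),np.sin(p[2]); q=X-p[:2]; return np.c_[c*q[:,0]+s*q[:,1],-s*q[:,0]+c*q[:,1]]
def cost(p):
    q=loc(p,B); o=np.maximum(0,np.maximum(abs(q[:,0]+.011)-.043,abs(q[:,1])-.032)); 
    e=loc(p,E); i=np.maximum(0,np.minimum(.043-abs(e[:,0]+.011),.032-abs(e[:,1]))); oe=np.maximum(0,abs(e[:,1])-.057)
    return (np.minimum(o,.01)).sum()+np.minimum(i,.01).sum()+np.minimum(oe,.01).sum()
best=min((minimize(cost,[.48+a,.28+b,c],method='Nelder-Mead',options=dict(xatol=1e-5,fatol=1e-7)) for a in(-.01,.01) for b in(-.01,.01) for c in(-.2,0,.2,.4,-.4)),key=lambda r:r.fun)
print(best.x,np.degrees(best.x[2]),best.fun,len(B),len(E)); p=best.x
c,s=np.cos(p[2]),np.sin(p[2]); piv=p[:2]+np.array([c,s])*-.034; print('pivot',piv,'from px',cr(250,300,.068))
g=G.mean(0)[:2]; v=loc([*piv,p[2]],g[None])[0]; print('lever r',np.hypot(*v),'angle from +y',np.arctan2(-v[0],v[1]),'out pos',p[:2]-np.array([c,s])*.119)
E
```

```text
ears [0.48492794 0.32450499 0.018     ] [0.51297679 0.24012151 0.018     ] 0.08892305170834693 yaw 18.386673577416243
top frame 156 ((487.7456359863281, 277.449462890625), (40.749290466308594, 46.7718391418457), 17.67728614807129) [0.49101487 0.27895063 0.14581265]
scene frame 232 ((489.704833984375, 280.55426025390625), (41.37785339355469, 48.60895919799805), 21.903635025024414) [0.49050363 0.28032978 0.14603083]
grip 50 [0.41502382 0.3393716  0.08783975] ((415.5965881347656, 339.2523193359375), (12.560611724853516, 13.695990562438965), 14.105042457580566)
gripcap [0.41537265 0.33794865 0.09      ]
[0.49992607 0.2844108  0.32917889] 18.86056128093689 0.443171610654168 584 434
pivot [0.4677516  0.27341976] from px [0.46813567 0.27125606 0.068     ]
lever r 0.0844385186125439 angle from +y 0.3452503972194659 out pos [0.38731541 0.24594214]
```

>>> {"method": "send_rows", "body": {"deltas": [[[-0.04,-0.013,0,0,0.15,0,1],[-0.04,-0.013,0,0,0,0,1]]]}}

```text
time_s: 0.4
position: [0.2556, 0.4642, 0.2501]
tool_rot: [[-0.929, 0.343, -0.142], [0.339, 0.939, 0.052], [0.151, 0.0, -0.989]]
ft_force: [-0.1, 0.2, -0.7]
grip_width: 0.0853
gripper_force: 0.0
```

```bash
python3 - <<'E'
from h import *
s=telemetry.observe(); print(s['q'].round(1),s['position'],s['tool_rot'].round(3))
T=np.load('top0.npy');S=np.load('scene0.npy')
print('ribbed',T[200,450:620:40],T[330,450:620:40])
P=np.concatenate([T.reshape(-1,3),S.reshape(-1,3)]);P=P[np.isfinite(P).all(1)]
N=P[(P[:,2]>.05)&(P[:,2]<.35)&(P[:,0]>.25)&(P[:,0]<.65)&(P[:,1]>.0)&(P[:,1]<.6)]
import collections
H=collections.defaultdict(lambda:[0,0])
for x,y,z in N:
    k=(round(x/.03),round(y/.03)); H[k][0]=max(H[k][0],z);H[k][1]+=1
print([(round(k[0]*.03,2),round(k[1]*.03,2),round(v[0],2),v[1]) for k,v in sorted(H.items()) if v[1]>2])
E
```

```text
[ 44.8  20.8  77.4   7.9  85.5 -26. ] [0.25562146 0.46417637 0.25010076] [[-0.929  0.343 -0.142]
 [ 0.339  0.939  0.052]
 [ 0.151  0.    -0.989]]
ribbed [[0.21584458 0.16075045 1.32019059]
 [0.20351697 0.1589602  1.3670942 ]
 [0.19829088 0.15568524 1.3891999 ]
 [0.19208963 0.15613275 1.41160376]
 [0.18839458 0.15573548 1.42553951]] [[ 2.50130350e-01 -1.73738418e-01  9.75157322e-04]
 [ 2.66235453e-01 -2.43426489e-01  1.38615245e-01]
 [ 3.05050612e-01 -4.04147172e-01 -3.84255175e-03]
 [ 3.31957679e-01 -5.17125532e-01 -2.48398349e-05]
 [ 3.59535646e-01 -6.32831265e-01 -1.98586481e-03]]
[(0.3, 0.45, np.float64(0.13), 50), (0.3, 0.48, np.float64(0.13), 4), (0.33, 0.45, np.float64(0.13), 174), (0.33, 0.48, np.float64(0.13), 17), (0.39, 0.06, np.float64(0.2), 34), (0.39, 0.09, np.float64(0.21), 207), (0.39, 0.12, np.float64(0.2), 340), (0.39, 0.15, np.float64(0.21), 359), (0.42, 0.09, np.float64(0.2), 150), (0.42, 0.12, np.float64(0.17), 15), (0.42, 0.15, np.float64(0.21), 131), (0.42, 0.3, np.float64(0.06), 4), (0.42, 0.33, np.float64(0.09), 149), (0.42, 0.36, np.float64(0.09), 4), (0.45, 
[... 518 characters left out ...]
loat64(0.21), 184), (0.54, 0.12, np.float64(0.21), 51), (0.57, 0.09, np.float64(0.2), 95), (0.57, 0.54, np.float64(0.35), 116), (0.57, 0.57, np.float64(0.11), 126), (0.6, 0.03, np.float64(0.35), 152), (0.6, 0.06, np.float64(0.13), 189), (0.6, 0.09, np.float64(0.2), 5), (0.6, 0.54, np.float64(0.35), 135), (0.6, 0.57, np.float64(0.31), 62), (0.63, 0.03, np.float64(0.34), 250), (0.63, 0.06, np.float64(0.24), 317), (0.63, 0.3, np.float64(0.15), 3), (0.63, 0.33, np.float64(0.16), 294), (0.63, 0.36, np.float64(0.16), 45), (0.63, 0.57, np.float64(0.29), 29), (0.63, 0.6, np.float64(0.27), 22), (0.66, 0.03, np.float64(0.29), 53), (0.66, 0.06, np.float64(0.15), 40), (0.66, 0.33, np.float64(0.16), 78)]
```

>>> {"method": "send_rows", "body": {"deltas": [[[0,0,0,0,-0.15,0,1],[-0.048,-0.016,0,0,0,0,1],[-0.048,-0.016,0,0,0,0,1],[-0.048,-0.016,0,0,0,0,1],[-0.048,-0.016,0,0,0,0,1],[0,0,0,0,0,0.1365,1],[0,0,0,0,0,0.1365,1],[0,0,0,0,0,0.1365,1],[0,0,0,0,0,0.1365,1],[0,0,0,0,0,0,0.2]]]}}

```text
time_s: 1.65
position: [0.4127, 0.339, 0.2501]
tool_rot: [[-0.626, 0.78, -0.0], [0.78, 0.626, -0.0], [0.0, -0.0, -1.0]]
ft_force: [-0.7, -0.2, 0.4]
grip_width: 0.0696
gripper_force: 0.0
```

```bash
python3 - <<'E'
from h import *
d=snap('wrist'); s=d['s']; print(s['q'].round(1),s['position'].round(4),s['tool_rot'].round(3),s['grip_width'])
P=d['P'];cv2.imwrite('pics/w1.png',d['image'][...,::-1])
X=P.reshape(-1,3);X=X[np.isfinite(X).all(1)]
G=X[(X[:,2]>.084)&(X[:,2]<.1)&(np.hypot(X[:,0]-.4155,X[:,1]-.3385)<.025)]
if len(G)>5: print(len(G),G.mean(0),cv2.minAreaRect((G[:,:2]*1000).astype(np.float32)))
E
```

```text
[ 26.7  20.5  77.5  -0.   82.1 -12. ] [0.4127 0.339  0.2501] [[-0.626  0.78  -0.   ]
 [ 0.78   0.626 -0.   ]
 [ 0.    -0.    -1.   ]] 0.06961339492217146
235 [0.41643929 0.34207831 0.08964985] ((416.80670166015625, 341.20037841796875), (15.105077743530273, 13.876952171325684), 74.5498046875)
```

View pics/w1.png

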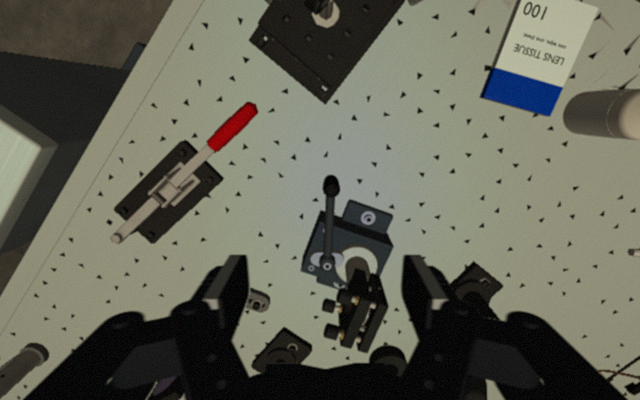

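Wrist view: the lever knob is at (331,187), the pivot at (327,262), and the mirror frame behind it near (350,305). I'll descend on the knob now.

>>> {"method": "send_rows", "body": {"deltas": [[[-0.0015,0.004,0.05,0,0,0,0.2],[0,0,0.05,0,0,0,0.2],[0,0,0.04,0,0,0,0.2],[0,0,0.022,0,0,0,0.2],[0,0,0,0,0,0,-1],[0,0,0,0,0,0,-1],[0,0,0,0,0,0,-1],[0,0,0,0,0,0,-1]]], "squeeze": 20}}

```text
time_s: 2.7
position: [0.4173, 0.3407, 0.0893]
tool_rot: [[-0.625, 0.78, 0.002], [0.78, 0.625, 0.001], [-0.0, 0.002, -1.0]]
ft_force: [0.8, 0.5, 2.8]
grip_width: 0.0145
gripper_force: 19.9
```

>>> {"method": "send_rows", "body": {"deltas": [[[-0.0003,-0.0107,0,0,0,-0.126,-1],[-0.0003,-0.0107,0,0,0,-0.126,-1],[-0.0003,-0.0107,0,0,0,-0.126,-1],[-0.0003,-0.0107,0,0,0,-0.126,-1],[-0.0003,-0.0107,0,0,0,-0.126,-1],[-0.0003,-0.0107,0,0,0,-0.126,-1],[-0.0003,-0.0107,0,0,0,-0.126,-1],[-0.0003,-0.0107,0,0,0,-0.126,-1],[-0.0003,-0.0107,0,0,0,-0.126,-1],[-0.0003,-0.0107,0,0,0,-0.126,-1],[0,0,0,0,0,0,-1]]]}}

```text
time_s: 4.08
position: [0.3885, 0.2448, 0.0892]
tool_rot: [[-0.935, -0.355, 0.004], [-0.355, 0.935, 0.001], [-0.004, -0.0, -1.0]]
ft_force: [3.7, 1.7, 3.4]
grip_width: 0.015
gripper_force: 20.0
```

>>> {"method": "send_rows", "body": {"deltas": [[[0,0,0,0,0,0,0],[0,0,0,0,0,0,0],[0,0,0,0,0,0,0],[0,0,-0.02,0,0,0,0],[0,0,-0.05,0,0,0,0],[0,0,-0.05,0,0,0,0],[0,0,-0.05,0,0,0,0],[0,0,0,0,0,0,0.5]]]}}

```text
time_s: 5.08
position: [0.3879, 0.2452, 0.2614]
tool_rot: [[-0.934, -0.356, 0.007], [-0.356, 0.934, 0.002], [-0.007, -0.0, -1.0]]
ft_force: [-1.1, 0.8, -0.1]
grip_width: 0.0598
gripper_force: 0.0
```

```bash
python3 - <<'E'
from h import *
d=snap('wrist'); s=d['s']; print(s['q'].round(1),s['position'].round(4),s['tool_rot'].round(3),s['grip_width'])
P=d['P'];cv2.imwrite('pics/w2.png',d['image'][...,::-1])
X=P.reshape(-1,3);X=X[np.isfinite(X).all(1)]
G=X[(X[:,2]>.084)&(X[:,2]<.1)&(np.hypot(X[:,0]-.388,X[:,1]-.245)<.025)]; g=G.mean(0)
v=g[:2]-[.468,.2725]; print('knob',g,len(G),'r',np.hypot(*v),'lever',np.radians(np.degrees(np.arctan2(v[1],v[0]))%360-108.8))
F=X[(X[:,2]>.140)&(X[:,2]<.156)&(abs(X[:,0]-.489)<.05)&(abs(X[:,1]-.28)<.05)]; r=cv2.minAreaRect((F[:,:2]*1000).astype(np.float32)); print(len(F),r,F[:,2].mean())
E
```

```text
[ 17.5  12.2  87.5  -0.   79.8 -93.4] [0.3879 0.2452 0.2614] [[-0.934 -0.356  0.007]
 [-0.356  0.934  0.002]
 [-0.007 -0.    -1.   ]] 0.059775831855205866
knob [0.38691272 0.24351385 0.08954702] 218 r 0.08611239586774942 lever 1.5859871730310786
2065 ((489.3767395019531, 279.78668212890625), (40.921669006347656, 47.907142639160156), 19.925121307373047) 0.1471337078514157
```

View pics/w2.png

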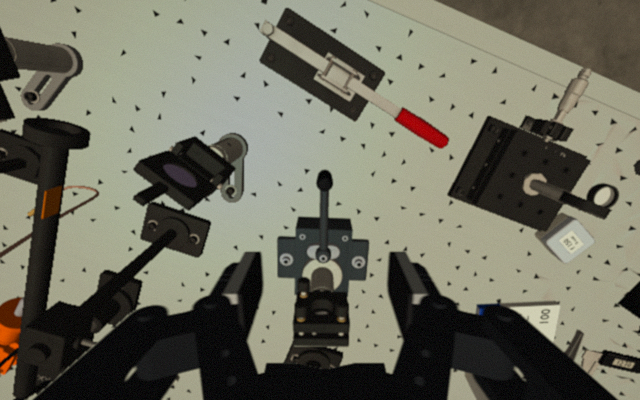

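The lever stands straight out, with the knob at (323,178), the pivot at (323,257) and an angle of about 1.586. Next I go over the mirror with the tool half-turned.

>>> {"method": "send_rows", "body": {"deltas": [[[-0.058,-0.002,0,0,0,0.186,1],[0,0,0,0,0,0.186,1],[0,0,0,0,0,0.186,1],[0,0,0,0,0,0.186,1],[0,0,0,0,0,0.186,1],[0,0,0,0,0,0.186,1],[0,0,0,0,0,0.186,1],[0,0,0,0,0,0.186,1],[0,0,0,0,0,0.186,1]]]}}

```text
time_s: 6.25
position: [0.4414, 0.2634, 0.2564]
tool_rot: [[-0.252, 0.968, -0.004], [0.968, 0.252, -0.001], [-0.0, -0.004, -1.0]]
ft_force: [0.2, -0.4, 1.0]
grip_width: 0.0856
gripper_force: 0.0
```

>>> {"method": "send_rows", "body": {"deltas": [[[0,0,0,0,0,0.186,1],[0,0,0,0,0,0.186,1],[0,0,0,0,0,0.186,1],[0,0,0,0,0,0.186,1],[0,0,0,0,0,0.186,1],[0,0,0,0,0,0.186,1],[0,0,0,0,0,0.186,1],[0,0,0,0,0,0.186,1],[0,0,0,0,0,0,1]]]}}

```text
time_s: 7.38
position: [0.4415, 0.2634, 0.2567]
tool_rot: [[0.941, 0.339, -0.003], [0.339, -0.941, -0.001], [-0.003, -0.0, -1.0]]
ft_force: [0.4, 0.6, 0.3]
grip_width: 0.0855
gripper_force: 0.0
```

>>> {"method": "send_rows", "body": {"deltas": [[[0.03,0,0,0,0,0,1],[0.0293,0,0,0,0,0,1],[0,0,0.04,0,0,0,1],[0,0,0.04,0,0,0,1],[0,0,0.03,0,0,0,1],[0,0,0.016,0,0,0,1],[0,0,0,0,0,0,1]]]}}

```text
time_s: 8.25
position: [0.497, 0.2833, 0.1306]
tool_rot: [[0.94, 0.34, -0.004], [0.34, -0.94, -0.001], [-0.004, -0.0, -1.0]]
ft_force: [0.5, 0.3, 0.4]
grip_width: 0.0853
gripper_force: 0.0
```

```bash
python3 - <<'E'
from h import *
s=telemetry.observe(); print(s['q'].round(1))
d=snap('wrist'); cv2.imwrite('pics/w3.png',d['image'][...,::-1])
E
```

```text
[17.8 30.8 81.4 -0.  68.  87.9]
```

View pics/w3.png

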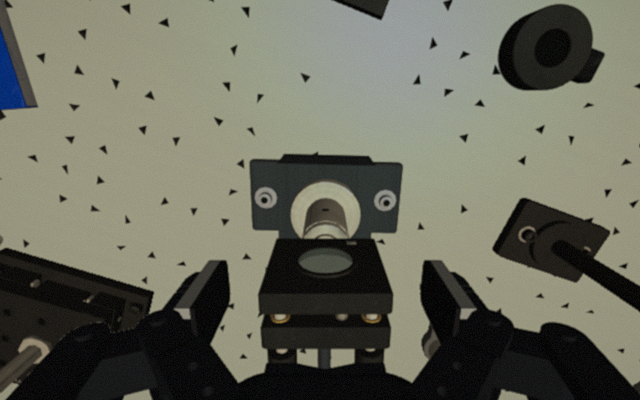

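The frame at (326,290) sits square and centred between the pads, with the glass at (326,261) clear of them. Closing now.

>>> {"method": "send_rows", "body": {"deltas": [[[0,0,0,0,0,0,-1],[0,0,0,0,0,0,-1],[0,0,0,0,0,0,-1],[0,0,0,0,0,0,-1],[0,0,0,0,0,0,-1],[0,0,0,0,0,0,-1]]], "squeeze": 100}}

```text
time_s: 9.05
position: [0.4983, 0.2836, 0.1333]
tool_rot: [[0.941, 0.337, 0.002], [0.337, -0.941, 0.001], [0.002, 0.0, -1.0]]
ft_force: [-0.2, -1.3, 6.0]
grip_width: 0.0467
gripper_force: 103.4
```

>>> {"method": "send_rows", "body": {"deltas": [[[0,0,-0.004,0,0,0,-1],[0,0,-0.006,0,0,0,-1],[0,0,-0.01,0,0,0,-1],[0,0,0,0,0,0,-1]]]}}

```text
time_s: 9.55
position: [0.4981, 0.2836, 0.1533]
tool_rot: [[0.941, 0.337, 0.001], [0.337, -0.941, 0.0], [0.001, 0.0, -1.0]]
ft_force: [-0.5, 0.4, -3.1]
grip_width: 0.047
gripper_force: 102.9
```

>>> {"method": "send_rows", "body": {"deltas": [[[0,0,-0.01,0,0,0,-1],[0,0,-0.015,0,0,0,-1],[0,0,-0.02,0,0,0,-1],[0,0,-0.03,0,0,0,-1],[0,0,-0.03,0,0,0,-1],[0,0,-0.03,0,0,0,-1],[0,0,-0.03,0,0,0,-1],[0,0,-0.03,0,0,0,-1],[0,0,-0.015,0,0,0,-1],[0,0,0,0,0,0,-1]]]}}

```text
time_s: 10.8
position: [0.4978, 0.2835, 0.364]
tool_rot: [[0.941, 0.337, 0.003], [0.337, -0.941, 0.001], [0.003, 0.0, -1.0]]
ft_force: [-0.5, -0.0, -3.9]
grip_width: 0.047
gripper_force: 103.0
```

```bash
python3 - <<'E'
from h import *
s=telemetry.observe(); print(s['q'].round(1),s['ft_force'].round(1))
d=snap('scene'); cv2.imwrite('pics/s2.png',cv2.resize(d['image'][60:310,0:420,::-1],None,fx=1.9,fy=1.9))
P=d['P'].reshape(-1,3);P=P[np.isfinite(P).all(1)]
N=P[(P[:,2]>.14)&(P[:,2]<.6)&(P[:,0]>.1)&(P[:,0]<.5)&(P[:,1]>.34)&(P[:,1]<.75)]
import collections
H=collections.Counter((round(a,2),round(b,2),round(c,2)) for a,b,c in np.round(N/.05)*.05); print([(tuple(map(float,k)),v) for k,v in sorted(H.items()) if v>3])
E
```

```text
[ 17.8  21.4  57.5   0.  100.9  88.1] [-0.5 -0.  -3.9]
[((0.2, 0.6, 0.15), 46), ((0.2, 0.6, 0.2), 4), ((0.2, 0.65, 0.15), 55), ((0.2, 0.65, 0.2), 15), ((0.25, 0.6, 0.15), 85), ((0.25, 0.65, 0.15), 176), ((0.25, 0.65, 0.2), 57), ((0.4, 0.7, 0.15), 25), ((0.45, 0.35, 0.45), 8)]
```

View pics/s2.png

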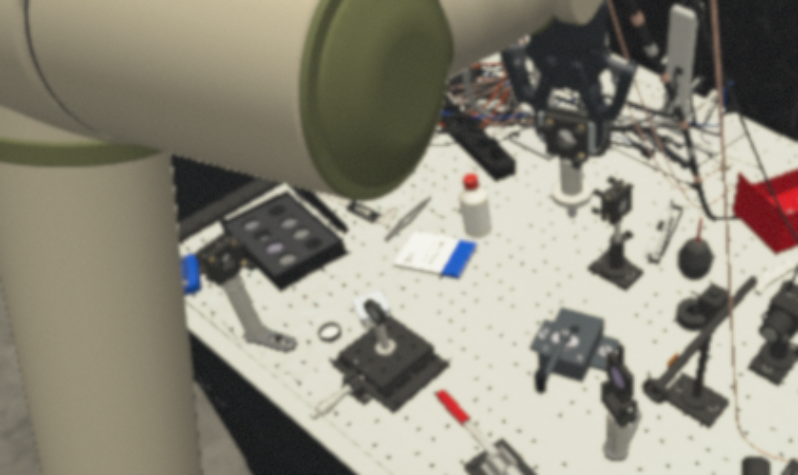

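The mirror is out of the bore, hanging at about (570,165), and the lever still stands straight out at (545,370). Next I move left into free space and yaw it.

>>> {"method": "send_rows", "body": {"deltas": [[[-0.012,-0.022,0,0,0,0,-1],[-0.023,-0.043,0,0,0,0,-1],[-0.023,-0.043,0,0,0,0,-1],[-0.023,-0.043,0,0,0,0,-1],[-0.023,-0.043,0,0,0,0,-1],[-0.023,-0.043,0,0,0,0,-1],[-0.012,-0.022,0,0,0,0,-1],[0,0,0,0,0,0,-1]]]}}

```text
time_s: 11.85
position: [0.2782, 0.4811, 0.3615]
tool_rot: [[0.941, 0.34, -0.001], [0.34, -0.941, -0.001], [-0.002, 0.001, -1.0]]
ft_force: [-0.1, -0.3, -3.0]
grip_width: 0.047
gripper_force: 103.6
```

>>> {"method": "send_rows", "body": {"deltas": [[[0,0,0,0,0,-0.1,-1],[0,0,0,0,0,-0.17,-1],[0,0,0,0,0,-0.17,-1],[0,0,0,0,0,-0.17,-1],[0,0,0,0,0,-0.17,-1],[0,0,0,0,0,-0.17,-1],[0,0,0,0,0,-0.17,-1],[0,0,0,0,0,-0.17,-1],[0,0,0,0,0,-0.17,-1],[0,0,0,0,0,-0.1,-1],[0,0,0,0,0,0,-1]]]}}

```text
time_s: 13.22
position: [0.2803, 0.4799, 0.3618]
tool_rot: [[-0.325, 0.946, -0.001], [0.946, 0.325, -0.001], [-0.001, -0.001, -1.0]]
ft_force: [0.3, -0.4, -3.2]
grip_width: 0.0471
gripper_force: 103.5
```

```bash
python3 - <<'E'
from h import *
s=telemetry.observe(); print(s['q'].round(1),s['ft_force'].round(1))
E
```

```text
[47.5 19.6 60.6 -0.  99.9 28.5] [ 0.3 -0.4 -3.2]
```

>>> {"method": "send_rows", "body": {"deltas": [[[0,0,0,0,0.08,0,-1],[0,0,0,0,0.14,0,-1],[0,0,0,0,0.14,0,-1],[0,0,0,0,0.14,0,-1],[0,0,0,0,0.14,0,-1],[0,0,0,0,0.08,0,-1],[0,0,0,0,0,0,-1]]]}}

```text
time_s: 14.1
position: [0.2803, 0.4794, 0.3615]
tool_rot: [[-0.242, 0.946, -0.215], [0.713, 0.324, 0.622], [0.658, -0.003, -0.753]]
ft_force: [0.1, 0.6, -3.3]
grip_width: 0.0472
gripper_force: 103.8
```

```bash
python3 - <<'E'
from h import *
s=telemetry.observe(); print(s['q'].round(1),s['ft_force'].round(1))
E
```

```text
[30.9 11.8 80.9 40.8 80.2  7.5] [ 0.1  0.6 -3.3]
```

>>> {"method": "send_rows", "body": {"deltas": [[[0,0,0,0,0.08,0,-1],[0,0,0,0,0.14,0,-1],[0,0,0,0,0.14,0,-1],[0,0,0,0,0.14,0,-1],[0,0,0,0,0.14,0,-1],[0,0,0,0,0.13,0,-1],[0,0,0,0,0.08,0,-1],[0,0,0,0,0,0,-1],[0,0,0,0,0,0,-1]]]}}

```text
time_s: 15.22
position: [0.2796, 0.4808, 0.3626]
tool_rot: [[-0.002, 0.945, -0.328], [0.003, 0.328, 0.945], [1.0, 0.001, -0.003]]
ft_force: [-0.3, -0.4, -2.3]
grip_width: 0.0471
gripper_force: 104.0
```

```bash
python3 - <<'E'
from h import *
s=telemetry.observe(); print(s['q'].round(1),s['ft_force'].round(1))
d=snap('scene'); cv2.imwrite('pics/s3.png',d['image'][...,::-1])
d=snap('wrist'); cv2.imwrite('pics/w4.png',d['image'][...,::-1])
E
```

```text
[ 20.8  19.7 102.   90.7  88.5 -31.8] [-0.3 -0.4 -2.3]
```

View pics/s3.png

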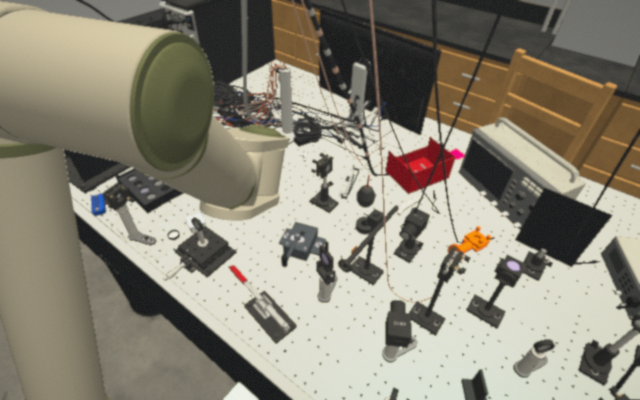

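View pics/w4.png

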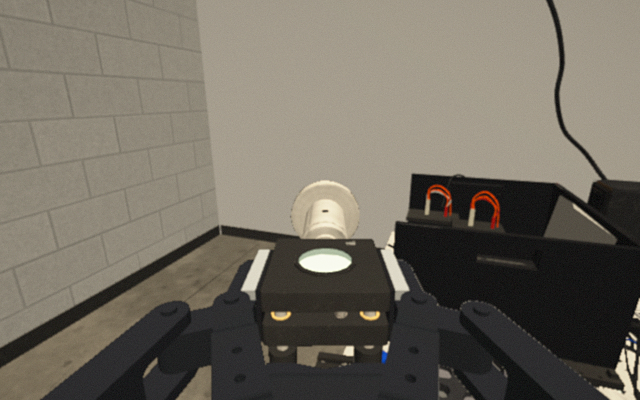

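The mount hasn't slipped: the glass is still at (326,261) in the wrist view and faces up. The lever still stands out at about (287,258) in the scene view. I'll let it settle, then hand in.

>>> {"method": "send_rows", "body": {"deltas": [[[0,0,0,0,0,0,-1],[0,0,0,0,0,0,-1],[0,0,0,0,0,0,-1],[0,0,0,0,0,0,-1]]]}}

```text
time_s: 15.82
position: [0.2797, 0.4805, 0.3623]
tool_rot: [[-0.0, 0.945, -0.327], [0.001, 0.327, 0.945], [1.0, 0.0, -0.001]]
ft_force: [0.4, 0.7, -3.4]
grip_width: 0.0467
gripper_force: 104.0
```

```bash
python3 -c "
from rig import env
print(env.close_job())"
```

```text
the job is handed in; nothing more can be done
None
```

I handed the job in at about 16 s: the lever stands straight out (about 1.59 rad), and the mirror is drawn out and held steady, glass up, about 36 cm over the table; the hand-in returned no verdict.

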